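Load the table caddy with the seasonings

ROBOT

A 7-joint arm with a two-finger parallel gripper is mounted at the origin on a cart in front of the work surface, level with it; the furniture and walls round the work are solid. World frame = base frame: x ahead of the robot, y to its left, z up, the work surface at z = 0. Lengths are in m, angles in rad, forces in N, time in s.
With the tool pointing down it reaches from about 0.425 to 0.875 m from the base axis. Payload 9.9 kg.
Tool frame: the origin (TCP) lies at the very end of the fingers, on their centre line; the grasp point (between the pads) lies 19 mm behind it (r.pinch_z is the distance from the TCP to the grasp point, in m); z points along the fingers, y is the line along which they close (so a half turn about z gives the same grasp; the last joint's range is limited). The gripper opens to 85 mm and grips with 20 to 120 N. Pads are 22 mm wide; open, the fingers measure 114 mm over their backs; the gripper's body (76 mm by 85 mm) begins 54 mm behind the grasp point. The pads swing forward as they close: fully open they stand 13 mm farther back than shut.
Start: joints at [-1.299, 0.576, 0.025, 1.437, -0.015, 1.129, -0.057], TCP at [0.235, 0.633, 0.231] pointing down, gripper open.
Joint ranges: [-2.76, 2.76], [-0.34, 2.15], [-1.52, 1.57], [0.19, 2.46], [-1.09, 4.23], [0.17, 1.99], [-2.82, 2.82]. Speed limits (rad/s): [2.22, 2.22, 3.01, 3.01, 3.14, 3.14, 3.14].

INTERFACE

Orientations are given as a unit quaternion [x, y, z, w].
In Python, from cell import r gives the robot as it stands. The module is installed in compiled form; this text tells all that it offers.
- The arm moves only by the tool step_arm, never from a script. Its argument "series" is a list of rows, each an object of numbers: "dx", "dy", "dz": the shift along the tool's x, y, z each as a share of 0.25 m, from -1 to 1; "ax", "ay", "az": the turn, a rotation vector about the tool's x, y, z each as a share of 60 degrees, from -1 to 1; "hand": the opening, from -1 (shut) to 1 (fully open). A call has 1 to 5 rows; each row is the pose to reach, as a shift and turn from the pose commanded when the call began, along the tool's axes at that moment; what a row does not reach only later rows make up. A row lasts 1/10 s, in which the tool goes at most 50 mm and 8.59 degrees, less where a joint would pass 70% of its speed; a pose out of reach is approached as far as the arm can. A call with a number of a shift or a turn outside -1 to 1 is refused whole. A call with a gripper value outside its range is refused whole. The fingers move at their own pace and stop on an object; "grip_force" is the grip in N (left out, the last holds). Time passes only in rows, so rows that repeat a pose let the fingers close. It gives the time, the measured TCP pose, the force, the opening and the grip force at its end, in the units of the state.
- r.get_obs(): the state, without advancing time (a new reading comes with each control period).
- r.read_camera(name): name is "side" or "top"; returns a dict with "frame" (420x560x3 uint8, red, green, blue), "depth" (420x560 float32, m along the optical axis (not along the pixel's ray), 0 where there is no reading), "mtx" (3x3 intrinsics, pixels), "rvec" (rotation vector, rad) and "tvec" (3), from world to camera coordinates, as OpenCV has them. Camera axes: x right, y down, z forward; pixel columns grow to the right and rows downward; lengths in m; the calibration is good to about 2 mm. A picture is of the moment at which its call begins.
- r.close_job(): hands the job in; it is judged then, once.
The state is a dict: "clock": time; "joints": joint angles; "joint_velocities": joint speeds; "joint_efforts": joint torques, N m; "tool_pos": TCP position; "orientation": TCP orientation; "wrist_force": force on the tool from outside, world axes, zero at the start; "wrist_torque": the same for the moment, N m; "width": opening from 0.0 (shut) to 1.0 (fully open); "gripper_force": force on a finger pad.
Only numpy, scipy, OpenCV 4.12 (cv2) and the standard library are available. Lean on these libraries where they do the work, as an engineer would, in place of code of your own. Each camera call takes 0.05 s, during which the arm holds its last target. There are 200 camera calls.

TASK

Load the wooden caddy for the table: stand the wooden pepper mill, the glass salt shaker and the small white pot with the knobbed lid upright in its three pockets, one to a pocket, in order of height with the tallest next to the carrying handle and the shortest at the far end. Leave the sauce bottle, the spice jar and the open ramekin standing where they are.

Things in the scene. Friction and masses are not known exactly. Their poses are not given: they have to be found in the camera images.
- caddy: low wooden caddy fixed to the table at any yaw, 252 x 88 mm, 26 mm high; three square pockets in a row, 76 x 76 mm inside, walls 6 mm thick, pocket floors 6 mm above the table. Origin: centre of its underside; x runs along the row. Pocket centres: x = +82, 0, -82 mm, y = 0. A dark steel U-shaped carrying handle sticks out 35 mm from the +x end, 17 mm above the table.
- pepper_mill: dark wooden pepper mill, waisted, round, 58 mm across at the foot, 150 mm tall, about 0.18 kg; it can be gripped across its round upper body about 95 mm above its foot (50 to 58 mm wide there). Origin: centre of its underside; z up along its axis.
- salt_shaker: small round glass salt shaker with a domed pierced grey top, 44 mm across, 90 mm tall, about 0.1 kg; the body goes up to 70 mm, and the top above is 34 mm across. Origin: centre of its underside; z up along its axis.
- lidded_pot: small white round pot with a knobbed lid that stays on, 52 mm across, 65 mm tall to the top of the knob, about 0.3 kg; the lid's 52 mm rim lies 27 to 50 mm above the foot, the knob above is 20 mm across. Origin: centre of its underside; z up along its axis.
- sauce_bottle: look-alike to leave: glass sauce bottle with a narrow neck and dark cap, 56 mm across, 214 mm tall. Origin: centre of its underside; z up along its axis.
- spice_jar: look-alike to leave: glass spice jar with squarish body and flat screw cap, 42 mm across, 96 mm tall. Origin: centre of its underside; z up along its axis.
- open_ramekin: look-alike to leave: white fluted round dish with no lid, 70 mm across, 36 mm tall. Origin: centre of its underside; z up along its axis.
Things that resemble listed ones, but are neither listed nor needed, are in the scene too. Leave any red look-alike of the lidded_pot alone. Leave any pink look-alike of the salt_shaker alone.

How it is judged:
At the end, for the whole second after the job is handed in: From the handle end the pockets hold pepper mill, salt shaker, lidded pot: each within 22 mm of its pocket's centre along and across, foot under 12 mm up, upright within 0.12 rad, released, at rest; bottle, spice jar and ramekin upright (0.12 rad), within 20 mm of their starts (x of pepper_mill in the frame of caddy between 0.06 and 0.104 m and y of pepper_mill in the frame of caddy between -0.022 and 0.022 m and z of each of pepper_mill, salt_shaker, lidded_pot in the frame of caddy below 0.012 m and angle between each of pepper_mill, salt_shaker, lidded_pot, sauce_bottle, spice_jar, open_ramekin's own z axis and vertical below 0.12 rad and linear speed of each of pepper_mill, salt_shaker, lidded_pot below 0.03 m/s and x of salt_shaker in the frame of caddy between -0.022 and 0.022 m and y of salt_shaker in the frame of caddy between -0.022 and 0.022 m and x of lidded_pot in the frame of caddy between -0.104 and -0.06 m and y of lidded_pot in the frame of caddy between -0.022 and 0.022 m and distance of each of sauce_bottle, spice_jar, open_ramekin from where it was at the start of the episode below 0.02 m); the robot touches nothing.
It fails at once if the sauce bottle is pushed, lifted or tipped (distance of sauce_bottle from where it was at the start of the episode above 0.02 m or angle between sauce_bottle's own z axis and vertical above 0.2 rad).
It fails at once if the spice jar is pushed, lifted or tipped (distance of spice_jar from where it was at the start of the episode above 0.02 m or angle between spice_jar's own z axis and vertical above 0.2 rad).
It fails at once if the open ramekin is pushed, lifted or tipped (distance of open_ramekin from where it was at the start of the episode above 0.02 m or angle between open_ramekin's own z axis and vertical above 0.2 rad).
It also fails if it takes over 93 s, if anything falls off the work surface, if the arm or the gripper's body presses on something with over 40 N, if the wrist force passes 120 N, or if a joint passes its speed limit or range.

## Working session

There is one attempt and no reset: what is moved stays moved. The work goes in short steps, Python scripts to look and compute and a tool call to move; the robot and the scene stay as the last step left them, time stands still between calls to the robot, and variables do not carry over. Pictures are saved under pics/ and viewed, at most 14 in all, crops included, and the job is handed in when it is done.

Besides the shell and the picture viewer there is one more tool, called after "Request:" by a JSON object that holds its "op" and its "data", one argument or row to a line. step_arm: Moves the arm, as the interface text tells. Shift numbers are shares of 0.25 m and turn numbers shares of 60 degrees, none past 1 either way. Its arguments: {"type":"object","properties":{"series":{"type":"array"},"grip_force":{"type":"number"}},"required":["series"]}

```bash
mkdir -p pics
cat > h.py <<'E'
import numpy as np, cv2
from scipy.spatial.transform import Rotation as R
from cell import r
def shot(n):
    c=r.read_camera(n); cv2.imwrite(f'pics/_{n}.png',c['frame'][:,:,::-1]); np.savez(f'pics/_{n}.npz',**c); return c
def load(n): return dict(np.load(f'pics/_{n}.npz'))
def cloud(c):
    h,w=c['depth'].shape; v,u=np.mgrid[:h,:w]; K=c['mtx']; d=c['depth']
    P=np.stack([(u-K[0,2])/K[0,0]*d,(v-K[1,2])/K[1,1]*d,d],-1)
    M=cv2.Rodrigues(c['rvec'])[0]; W=(P-c['tvec'].ravel())@M
    W[d==0]=np.nan; return W
def st():
    o=r.get_obs(); print('t',round(o['clock'],2),'p',np.round(o['tool_pos'],4),'q',np.round(o['orientation'],4),'w',round(float(o['width']),3),'F',np.round(o['wrist_force'],1),'j',np.round(o['joints'],2)); return o
E
python3 - <<'E'
from h import *
for n in('top','side'):
    c=shot(n); print(n,c['mtx'].round(1).tolist(),(-cv2.Rodrigues(c['rvec'])[0].T@c['tvec'].ravel()).round(3))
    cv2.imwrite(f'pics/a_{n}.png',cv2.resize(c['frame'][:,:,::-1],(800,600)))
o=st(); print(R.from_quat(o['orientation']).as_matrix().round(3))
E
```

```text
top [[417.1, 0.0, 282.4], [0.0, 417.1, 209.1], [0.0, 0.0, 1.0]] [ 0.354 -0.02   0.985]
side [[379.5, 0.0, 282.4], [0.0, 379.5, 202.5], [0.0, 0.0, 1.0]] [0.486 0.685 0.683]
t 0.1 p [0.235  0.6323 0.2305] q [ 1.769e-01  9.842e-01 -7.000e-04 -1.000e-04] w 1.001 F [0.6 0.7 1.1] j [-1.3   0.58  0.02  1.44 -0.02  1.13 -0.06]
[[-0.937  0.348 -0.   ]
 [ 0.348  0.937 -0.001]
 [-0.    -0.001 -1.   ]]
```

View pics/a_top.png

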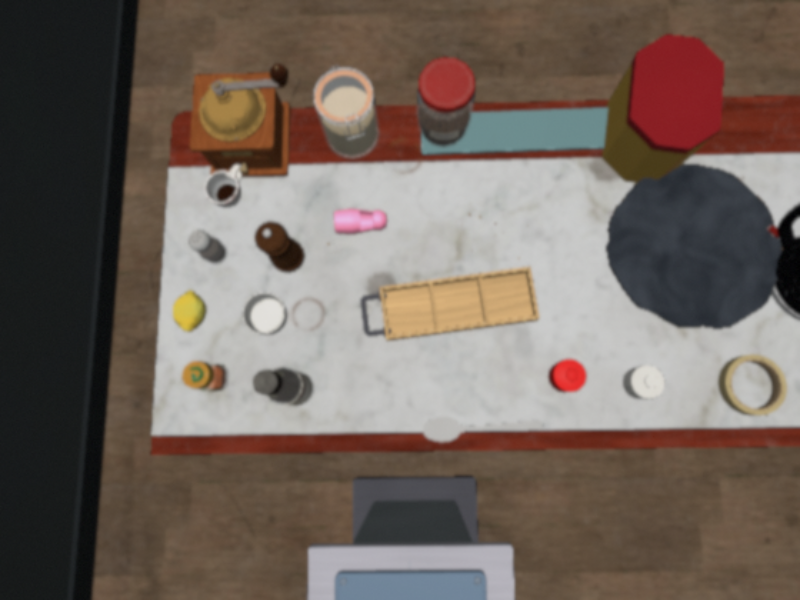

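View pics/a_side.png

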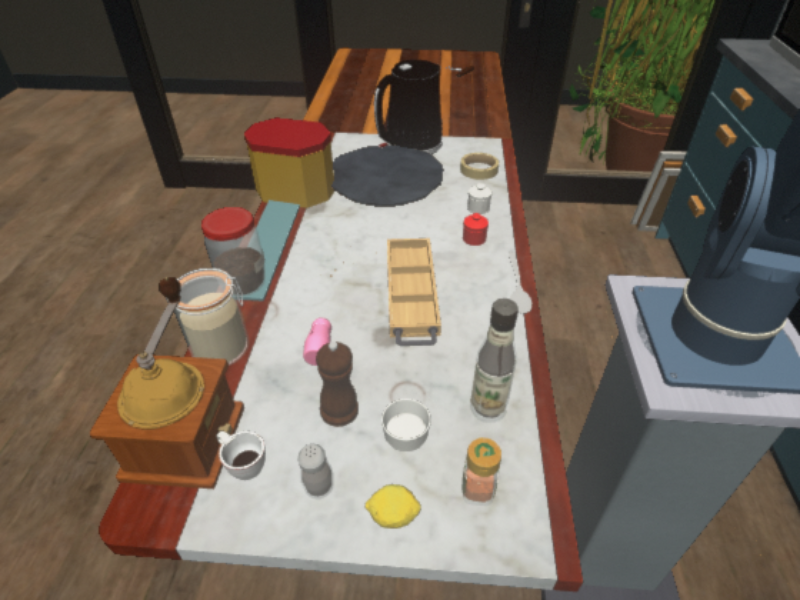

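The top view (800x600 copy) shows these things:
- **Pepper mill:** standing at (280,250). The coffee grinder at (235,120) and sauce bottle at (285,385) could be mistaken for it.
- **Salt shaker:** grey top at (207,245). Look-alikes are the pink one lying at (360,220) and the spice jar at (203,375).
- **Lidded pot:** white, at (647,382). Look-alikes are the red pot at (568,375), the ramekin at (267,315), the cup at (224,187) and the glass ring at (308,313).
- **Caddy:** around (460,303), with its handle at the left end (372,315).

I choose the mill at (280,250), the shaker at (207,245) and the white pot at (647,382), and check them in one crop.

Run:
```python
from h import *
t=load('top'); s=load('side'); W=cloud(t); S=cloud(s)
def f(c,a): return cv2.resize(c['frame'][a[1]:a[3],a[0]:a[2],::-1],(400,300),interpolation=cv2.INTER_CUBIC)
cv2.imwrite('pics/b.png',np.vstack([np.hstack([f(t,(110,140,230,230)),f(t,(370,230,490,320))]),np.hstack([f(s,(190,230,310,350)),f(s,(290,110,370,170))])]))
# objects: points from both clouds near guessed location, by height slices
P=np.vstack([W.reshape(-1,3),S.reshape(-1,3)]); P=P[~np.isnan(P).any(1)]
def at(u,v): return W[int(v/1.4286),int(u/1.4286)].round(3)
for n,(u,v) in dict(mill=(270,238),salt=(200,240),pot=(647,382),red=(568,375),sauce=(266,380),jar=(197,374),ram=(267,315),pink=(355,220),glass=(308,300),cup=(224,180),kad=(460,303),grinder=(235,120),towel=(690,245),lemon=(188,310),ring=(755,362)).items():
    print(n,at(u,v))
def obj(W,x,y,rad,zs):
    p=W.reshape(-1,3); p=p[~np.isnan(p).any(1)]; p=p[np.hypot(p[:,0]-x,p[:,1]-y)<rad]
    for a,b in zs:
        q=p[(p[:,2]>a)&(p[:,2]<b)]
        if len(q)>3: print('   z',a,b,len(q),'min',q.min(0).round(3),'max',q.max(0).round(3))
for n,(u,v),zs in [('mill',(270,238),[(.01,.04),(.08,.11),(.11,.16)]),('salt',(200,240),[(.01,.06),(.07,.1)]),('pot',(647,382),[(.01,.025),(.027,.05),(.055,.08)])]:
    x,y,_=at(u,v)
    for nm,C in(('top',W),('side',S)): print(n,nm); obj(C,x,y,.06,zs)
```

```text
mill [0.613 0.198 0.137]
salt [0.628 0.321 0.09 ]
pot [ 0.395 -0.367  0.064]
red [ 0.408 -0.25   0.059]
sauce [0.4   0.177 0.213]
jar [0.417 0.311 0.099]
ram [0.519 0.232 0.008]
pink [0.671 0.08  0.042]
glass [0.545 0.164 0.003]
cup [0.752 0.307 0.03 ]
kad [ 0.533 -0.091  0.005]
grinder [0.803 0.255 0.143]
towel [ 0.619 -0.469  0.029]
lemon [0.523 0.348 0.051]
ring [ 0.427 -0.559  0.017]
mill top
   z 0.01 0.04 132 min [0.591 0.17  0.01 ] max [0.637 0.223 0.04 ]
   z 0.08 0.11 55 min [0.594 0.175 0.082] max [0.626 0.212 0.11 ]
   z 0.11 0.16 419 min [0.593 0.174 0.113] max [0.642 0.222 0.152]
mill side
   z 0.01 0.04 268 min [0.592 0.191 0.01 ] max [0.649 0.231 0.04 ]
   z 0.08 0.11 188 min [0.595 0.197 0.08 ] max [0.642 0.227 0.11 ]
   z 0.11 0.16 477 min [0.594 0.182 0.111] max [0.642 0.228 0.151]
salt top
   z 0.01 0.06 203 min [0.606 0.302 0.01 ] max [0.646 0.338 0.06 ]
   z 0.07 0.1 186 min [0.612 0.308 0.07 ] max [0.646 0.34  0.093]
salt side
   z 0.01 0.06 354 min [0.607 0.315 0.011] max [0.647 0.348 0.06 ]
   z 0.07 0.1 300 min [0.612 0.314 0.07 ] max [0.645 0.345 0.091]
pot top
   z 0.01 0.025 48 min [ 0.371 -0.374  0.011] max [ 0.418 -0.35   0.025]
   z 0.027 0.05 331 min [ 0.37  -0.401  0.027] max [ 0.421 -0.35   0.05 ]
   z 0.055 0.08 67 min [ 0.387 -0.385  0.057] max [ 0.404 -0.366  0.066]
pot side
   z 0.01 0.025 58 min [ 0.374 -0.374  0.01 ] max [ 0.422 -0.344  0.025]
   z 0.027 0.05 152 min [ 0.373 -0.39   0.027] max [ 0.421 -0.344  0.05 ]
   z 0.055 0.08 20 min [ 0.388 -0.383  0.056] max [ 0.407 -0.362  0.064]
```

View pics/b.png

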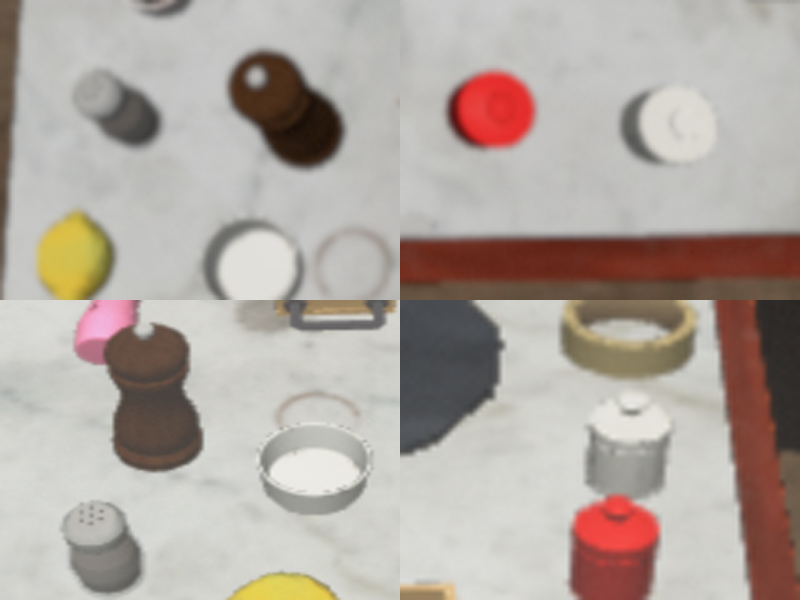

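The crop confirms all three. The brown waisted mill is at top-left (285,110), the shaker with its pierced grey dome at (110,105), and the white knobbed pot at (678,125), next to the red one I leave. Next I fit the caddy pose.

Run:
```python
from h import *
for n in('top','side'):
    c=load(n); W=cloud(c); hsv=cv2.cvtColor(c['frame'],cv2.COLOR_RGB2HSV)
    m=(abs(W[...,0]-.545)<.1)&(W[...,1]<.06)&(W[...,1]>-.25)&(hsv[...,1]>60)&(hsv[...,0]>8)&(hsv[...,0]<25)&(W[...,2]>.018)&(W[...,2]<.034)
    p=W[m]; rect=cv2.minAreaRect(p[:,:2].astype(np.float32)); print(n,len(p),rect, p[:,2].mean())
    d=(abs(W[...,0]-.53)<.07)&(W[...,1]<.1)&(W[...,1]>.02)&(W[...,2]>.008)&(W[...,2]<.034)&(hsv[...,1]<100)&(hsv[...,2]<110)
    q=W[d]; print('handle',len(q),q.min(0).round(3),q.max(0).round(3),q.mean(0).round(3))
    # silhouette fit at rim plane via pixels of wood colour
    m2=((hsv[...,1]>60)&(hsv[...,0]>8)&(hsv[...,0]<25)&(abs(W[...,0]-.545)<.1)&(W[...,1]<.06)&(W[...,1]>-.25)).astype(np.uint8)
    K=c['mtx']; M=cv2.Rodrigues(c['rvec'])[0]; C=-M.T@c['tvec'].ravel()
    v,u=np.nonzero(m2); ray=np.stack([(u-K[0,2])/K[0,0],(v-K[1,2])/K[1,1],np.ones(len(u))],-1)@M
    X=C+ray*((.026-C[2])/ray[:,2])[:,None]; print('  sil',cv2.minAreaRect(X[:,:2].astype(np.float32)))
```

```text
top 960 ((0.5297878980636597, -0.08805544674396515), (0.08883129060268402, 0.2520920932292938), 6.746346473693848) 0.02475856850199466
handle 108 [0.48  0.035 0.016] [0.548 0.07  0.026] [0.514 0.059 0.021]
  sil ((0.5301342606544495, -0.08785213530063629), (0.08984309434890747, 0.2513902485370636), 6.7572784423828125)
side 611 ((0.5309407114982605, -0.08559998869895935), (0.08750204741954803, 0.2543955147266388), 6.8018622398376465) 0.02327048756263137
handle 125 [0.48  0.035 0.009] [0.553 0.077 0.025] [0.514 0.059 0.019]
  sil ((0.5295630693435669, -0.0723901242017746), (0.0871289074420929, 0.2735813856124878), 6.8018035888671875)
```

```bash
cat >> h.py <<'E'
def go(x,y,z,yaw=6.8):
    "needed shift/turn from present pose to a down-pointing pose whose closing line (tool y) has this yaw"
    o=r.get_obs(); Q=R.from_quat(o['orientation']); a=np.radians(yaw); Y=np.array([np.cos(a),np.sin(a),0]); Z=np.array([0,0,-1.]); X=np.cross(Y,Z)
    T=R.from_matrix(np.stack([X,Y,Z],1)); d=Q.inv().apply(np.array([x,y,z])-o['tool_pos'])/.25; t=np.degrees((Q.inv()*T).as_rotvec())/60
    print('t',round(o['clock'],1),'d',d.round(4),'a',t.round(3),'w',round(float(o['width']),2),'j',np.round(o['joints'],2))
E
python3 -c "
from h import *
go(.628,.325,.231)"
```

```text
t 0.1 d [-1.9018e+00 -6.0480e-01 -8.0000e-04] a [-1.000e-03  1.000e-03  1.047e+00] w 1.0 j [-1.3   0.58  0.02  1.44 -0.02  1.13 -0.06]
```

Request:
{"op": "step_arm", "data": {
  "series": [
    {"dx": -0.95, "dy": -0.3, "az": 0.7, "hand": 1},
    {"dx": -0.95, "dy": -0.3, "az": 0.7, "hand": 1},
    {"dx": -0.95, "dy": -0.3, "az": 0.7, "hand": 1},
    {"dx": -0.95, "dy": -0.3, "az": 0.7, "hand": 1},
    {"dx": -0.95, "dy": -0.3, "az": 0.7, "hand": 1}
  ],
  "grip_force": 40
}}

```text
validation failed for argument at $.se...
```

```bash
python3 -c "
from h import *
go(.628,.325,.2)"
```

```text
t 0.1 d [-1.9018 -0.6047  0.1232] a [-1.000e-03  1.000e-03  1.047e+00] w 1.0 j [-1.3   0.58  0.02  1.44 -0.02  1.13 -0.06]
```

Request:
{"op": "step_arm", "data": {
  "series": [
    {"dx": -0.95, "dy": -0.3, "dz": 0, "ax": 0, "ay": 0, "az": 0.7, "hand": 1},
    {"dx": -0.95, "dy": -0.3, "dz": 0, "ax": 0, "ay": 0, "az": 0.7, "hand": 1},
    {"dx": -0.95, "dy": -0.3, "dz": 0, "ax": 0, "ay": 0, "az": 0.7, "hand": 1},
    {"dx": -0.95, "dy": -0.3, "dz": 0, "ax": 0, "ay": 0, "az": 0.7, "hand": 1},
    {"dx": -0.95, "dy": -0.3, "dz": 0, "ax": 0, "ay": 0, "az": 0.7, "hand": 1}
  ],
  "grip_force": 40
}}

```text
clock: 0.6
tool_pos: [0.4329, 0.4781, 0.2311]
orientation: [0.521, 0.854, -0.0, 0.0]
wrist_force: [1.1, 0.3, 0.9]
width: 1.0
gripper_force: 0.0
```

```bash
python3 -c "
from h import *
go(.628,.325,.2)"
```

```text
t 0.6 d [-0.9017  0.4132  0.1245] a [-0.     0.     0.341] w 1.0 j [-1.05  0.54  0.23  1.53 -0.13  1.09 -0.31]
```

Request:
{"op": "step_arm", "data": {
  "series": [
    {"dx": -0.9, "dy": 0.41, "dz": 0.12, "ax": 0, "ay": 0, "az": 0.34, "hand": 1},
    {"dx": -0.9, "dy": 0.41, "dz": 0.12, "ax": 0, "ay": 0, "az": 0.34, "hand": 1},
    {"dx": -0.9, "dy": 0.41, "dz": 0.12, "ax": 0, "ay": 0, "az": 0.34, "hand": 1},
    {"dx": -0.9, "dy": 0.41, "dz": 0.12, "ax": 0, "ay": 0, "az": 0.34, "hand": 1},
    {"dx": -0.9, "dy": 0.41, "dz": 0.12, "ax": 0, "ay": 0, "az": 0.34, "hand": 1}
  ]
}}

```text
clock: 1.1
tool_pos: [0.6279, 0.3264, 0.2006]
orientation: [0.661, 0.75, -0.0, -0.0]
wrist_force: [0.6, 0.2, 0.1]
width: 0.997
gripper_force: 0.0
```

```bash
python3 -c "
from h import *
r.read_camera('top');go(.628,.325,.12)"
```

```text
t 1.1 d [ 0.0379 -0.0226  0.3179] a [ 0.002  0.007 -0.002] w 1.0 j [-0.71  0.68  0.32  1.38 -0.21  1.12 -0.24]
```

Request:
{"op": "step_arm", "data": {
  "series": [
    {"dx": 0, "dy": 0, "dz": 0.16, "ax": 0, "ay": 0, "az": 0, "hand": 1},
    {"dx": 0, "dy": 0, "dz": 0.32, "ax": 0, "ay": 0, "az": 0, "hand": 1},
    {"dx": 0, "dy": 0, "dz": 0.32, "ax": 0, "ay": 0, "az": 0, "hand": 1},
    {"dx": 0, "dy": 0, "dz": 0.32, "ax": 0, "ay": 0, "az": 0, "hand": 1}
  ]
}}

```text
clock: 1.55
tool_pos: [0.6265, 0.3278, 0.1213]
orientation: [0.661, 0.75, -0.001, -0.0]
wrist_force: [0.2, -1.1, 0.6]
width: 1.002
gripper_force: 0.0
```

```bash
python3 -c "
from h import *
go(.628,.325,.03)"
```

```text
t 1.6 d [-0.0116  0.0051  0.3652] a [-0.001  0.001  0.007] w 1.0 j [-0.71  0.74  0.29  1.48 -0.24  0.96 -0.22]
```

Request:
{"op": "step_arm", "data": {
  "series": [
    {"dx": -0.005, "dy": 0.005, "dz": 0.12, "ax": 0, "ay": 0, "az": 0, "hand": 1},
    {"dx": -0.005, "dy": 0.005, "dz": 0.24, "ax": 0, "ay": 0, "az": 0, "hand": 1},
    {"dx": -0.005, "dy": 0.005, "dz": 0.365, "ax": 0, "ay": 0, "az": 0, "hand": 1},
    {"dx": -0.005, "dy": 0.005, "dz": 0.365, "ax": 0, "ay": 0, "az": 0, "hand": 1},
    {"dx": -0.005, "dy": 0.005, "dz": 0.365, "ax": 0, "ay": 0, "az": 0, "hand": 1}
  ]
}}

```text
clock: 2.05
tool_pos: [0.6292, 0.3273, 0.0323]
orientation: [0.661, 0.75, 0.001, 0.0]
wrist_force: [0.8, 0.4, 0.2]
width: 1.0
gripper_force: 0.0
```

Request:
{"op": "step_arm", "data": {
  "series": [
    {"dx": 0, "dy": 0, "dz": 0, "ax": 0, "ay": 0, "az": 0, "hand": -1},
    {"dx": 0, "dy": 0, "dz": 0, "ax": 0, "ay": 0, "az": 0, "hand": -1},
    {"dx": 0, "dy": 0, "dz": 0, "ax": 0, "ay": 0, "az": 0, "hand": -1},
    {"dx": 0, "dy": 0, "dz": 0, "ax": 0, "ay": 0, "az": 0, "hand": -1},
    {"dx": 0, "dy": 0, "dz": 0, "ax": 0, "ay": 0, "az": 0, "hand": -1}
  ]
}}

```text
clock: 2.55
tool_pos: [0.6289, 0.3271, 0.0318]
orientation: [0.661, 0.75, 0.001, 0.0]
wrist_force: [-1.1, -0.4, 8.7]
width: 0.452
gripper_force: 39.6
```

Request:
{"op": "step_arm", "data": {
  "series": [
    {"dx": 0, "dy": 0, "dz": 0, "ax": 0, "ay": 0, "az": 0, "hand": -1},
    {"dx": 0, "dy": 0, "dz": 0, "ax": 0, "ay": 0, "az": 0, "hand": -1},
    {"dx": 0, "dy": 0, "dz": 0, "ax": 0, "ay": 0, "az": 0, "hand": -1},
    {"dx": 0, "dy": 0, "dz": 0, "ax": 0, "ay": 0, "az": 0, "hand": -1},
    {"dx": 0, "dy": 0, "dz": 0, "ax": 0, "ay": 0, "az": 0, "hand": -1}
  ]
}}

```text
clock: 3.05
tool_pos: [0.6289, 0.3271, 0.0318]
orientation: [0.661, 0.75, 0.001, 0.0]
wrist_force: [-1.8, 0.4, 8.6]
width: 0.446
gripper_force: 39.6
```

```bash
python3 -c "
from h import *
st();go(.628,.325,.22)"
```

```text
t 3.05 p [0.6289 0.3271 0.0318] q [6.612e-01 7.502e-01 1.000e-03 3.000e-04] w 0.446 F [-1.8  0.4  8.6] j [-0.69  0.84  0.26  1.54 -0.27  0.8  -0.2 ]
t 3.0 d [-0.0072 -0.0031 -0.7528] a [ 0.002 -0.001  0.007] w 0.45 j [-0.69  0.84  0.26  1.54 -0.27  0.8  -0.2 ]
```

Request:
{"op": "step_arm", "data": {
  "series": [
    {"dx": 0, "dy": 0, "dz": -0.1, "ax": 0, "ay": 0, "az": 0, "hand": -1},
    {"dx": 0, "dy": 0, "dz": -0.25, "ax": 0, "ay": 0, "az": 0, "hand": -1},
    {"dx": 0, "dy": 0, "dz": -0.45, "ax": 0, "ay": 0, "az": 0, "hand": -1},
    {"dx": 0, "dy": 0, "dz": -0.6, "ax": 0, "ay": 0, "az": 0, "hand": -1},
    {"dx": 0, "dy": 0, "dz": -0.75, "ax": 0, "ay": 0, "az": 0, "hand": -1}
  ]
}}

```text
clock: 3.55
tool_pos: [0.628, 0.3266, 0.22]
orientation: [0.661, 0.75, 0.0, 0.0]
wrist_force: [1.0, -0.5, -1.9]
width: 0.451
gripper_force: 40.6
```

```bash
python3 -c "
from h import *
st();go(.53,-.087,.215)"
```

```text
t 3.55 p [0.628  0.3266 0.22  ] q [6.613e-01 7.502e-01 4.000e-04 2.000e-04] w 0.451 F [ 1.  -0.5 -1.9] j [-0.72  0.66  0.32  1.36 -0.21  1.16 -0.25]
t 3.5 d [-1.5922 -0.5967  0.0189] a [ 0.001 -0.     0.007] w 0.45 j [-0.72  0.66  0.32  1.36 -0.21  1.16 -0.25]
```

Request:
{"op": "step_arm", "data": {
  "series": [
    {"dx": -0.12, "dy": -0.05, "dz": 0, "ax": 0, "ay": 0, "az": 0, "hand": -1},
    {"dx": -0.3, "dy": -0.11, "dz": 0, "ax": 0, "ay": 0, "az": 0, "hand": -1},
    {"dx": -0.48, "dy": -0.18, "dz": 0, "ax": 0, "ay": 0, "az": 0, "hand": -1},
    {"dx": -0.66, "dy": -0.25, "dz": 0, "ax": 0, "ay": 0, "az": 0, "hand": -1},
    {"dx": -0.8, "dy": -0.3, "dz": 0, "ax": 0, "ay": 0, "az": 0, "hand": -1}
  ]
}}

```text
clock: 4.05
tool_pos: [0.5777, 0.1156, 0.2181]
orientation: [0.662, 0.75, -0.0, 0.0]
wrist_force: [-0.1, 0.2, 0.2]
width: 0.45
gripper_force: 40.6
```

Request:
{"op": "step_arm", "data": {
  "series": [
    {"dx": -0.16, "dy": -0.06, "dz": 0, "ax": 0, "ay": 0, "az": 0, "hand": -1},
    {"dx": -0.33, "dy": -0.12, "dz": 0, "ax": 0, "ay": 0, "az": 0, "hand": -1},
    {"dx": -0.5, "dy": -0.19, "dz": 0, "ax": 0, "ay": 0, "az": 0, "hand": -1},
    {"dx": -0.66, "dy": -0.25, "dz": 0, "ax": 0, "ay": 0, "az": 0, "hand": -1},
    {"dx": -0.78, "dy": -0.3, "dz": 0, "ax": 0, "ay": 0, "az": 0, "hand": -1}
  ]
}}

```text
clock: 4.55
tool_pos: [0.5278, -0.087, 0.2182]
orientation: [0.662, 0.749, -0.0, 0.0]
wrist_force: [0.6, -0.4, -1.1]
width: 0.449
gripper_force: 40.6
```

Request:
{"op": "step_arm", "data": {
  "series": [
    {"dx": 0, "dy": 0, "dz": 0, "ax": 0, "ay": 0, "az": 0, "hand": -1},
    {"dx": 0, "dy": 0, "dz": 0, "ax": 0, "ay": 0, "az": 0, "hand": -1}
  ]
}}

```text
clock: 4.75
tool_pos: [0.5288, -0.0846, 0.218]
orientation: [0.662, 0.75, 0.0, 0.0]
wrist_force: [-0.2, 0.9, -1.0]
width: 0.453
gripper_force: 40.6
```

```bash
python3 -c "
from h import *
st();go(.53,-.087,.09)
c=shot('side');cv2.imwrite('pics/c.png',cv2.resize(c['frame'][80:320,180:480,::-1],(750,600)))"
```

```text
t 4.75 p [ 0.5288 -0.0846  0.218 ] q [6.620e-01 7.495e-01 3.000e-04 1.000e-04] w 0.453 F [-0.2  0.9 -1. ] j [-0.18  0.4   0.36  1.83 -0.17  0.93  0.38]
t 4.8 d [-0.0105  0.0033  0.512 ] a [ 0.001 -0.     0.005] w 0.45 j [-0.18  0.4   0.36  1.83 -0.17  0.93  0.38]
```

View pics/c.png

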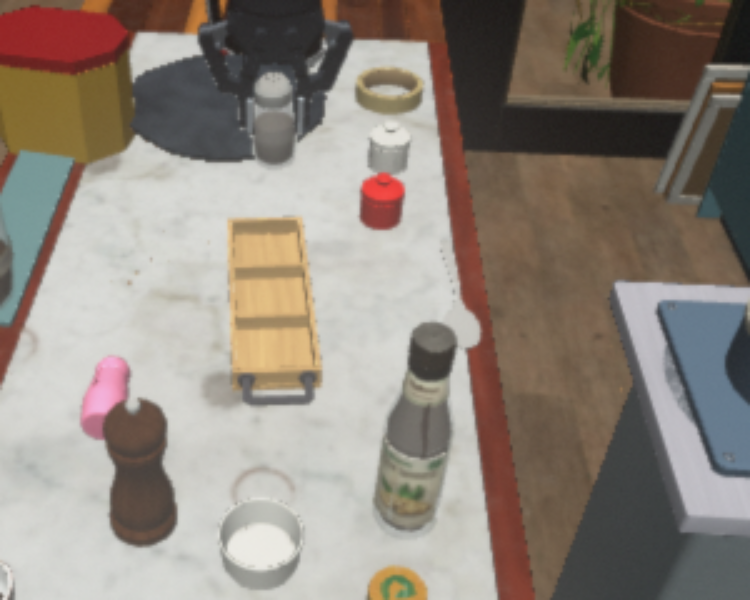

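The shaker hangs upright between the fingers at (275,115), over the caddy. I lower it into the middle pocket.

Request:
{"op": "step_arm", "data": {
  "series": [
    {"dx": -0.01, "dy": 0, "dz": 0.16, "ax": 0, "ay": 0, "az": 0, "hand": -1},
    {"dx": -0.01, "dy": 0, "dz": 0.34, "ax": 0, "ay": 0, "az": 0, "hand": -1},
    {"dx": -0.01, "dy": 0, "dz": 0.5, "ax": 0, "ay": 0, "az": 0, "hand": -1},
    {"dx": -0.01, "dy": 0, "dz": 0.6, "ax": 0, "ay": 0, "az": 0, "hand": -1},
    {"dx": -0.01, "dy": 0, "dz": 0.6, "ax": 0, "ay": 0, "az": 0, "hand": -1}
  ]
}}

```text
clock: 5.3
tool_pos: [0.5276, -0.0843, 0.0645]
orientation: [0.66, 0.751, -0.001, -0.003]
wrist_force: [-0.1, 0.4, -1.2]
width: 0.453
gripper_force: 40.6
```

```bash
python3 -c "
from h import *
st();go(.53,-.087,.0395)"
```

```text
t 5.3 p [ 0.5276 -0.0843  0.0645] q [ 0.6603  0.751  -0.0015 -0.0026] w 0.453 F [-0.1  0.4 -1.2] j [-0.1   0.61  0.27  2.   -0.28  0.58  0.48]
t 5.3 d [-0.012   0.0088  0.1001] a [-0.005 -0.002  0.009] w 0.45 j [-0.1   0.61  0.27  2.   -0.28  0.58  0.48]
```

Request:
{"op": "step_arm", "data": {
  "series": [
    {"dx": -0.01, "dy": 0.005, "dz": 0.05, "ax": 0, "ay": 0, "az": 0, "hand": -1},
    {"dx": -0.01, "dy": 0.005, "dz": 0.1, "ax": 0, "ay": 0, "az": 0, "hand": -1},
    {"dx": -0.01, "dy": 0.005, "dz": 0.1, "ax": 0, "ay": 0, "az": 0, "hand": -1},
    {"dx": -0.01, "dy": 0.005, "dz": 0.1, "ax": 0, "ay": 0, "az": 0, "hand": -1}
  ]
}}

```text
clock: 5.7
tool_pos: [0.531, -0.0887, 0.0429]
orientation: [0.661, 0.75, 0.0, 0.0]
wrist_force: [-0.1, 0.3, -1.2]
width: 0.453
gripper_force: 40.6
```

```bash
python3 -c "
from h import *
st();go(.53,-.087,.0395)"
```

```text
t 5.7 p [ 0.531  -0.0887  0.0429] q [6.612e-01 7.502e-01 1.000e-04 1.000e-04] w 0.453 F [-0.1  0.3 -1.2] j [-0.08  0.64  0.25  2.01 -0.29  0.53  0.5 ]
t 5.7 d [ 0.0073 -0.0031  0.0136] a [ 0.    -0.     0.007] w 0.45 j [-0.08  0.64  0.25  2.01 -0.29  0.53  0.5 ]
```

Request:
{"op": "step_arm", "data": {
  "series": [
    {"dx": 0, "dy": 0, "dz": 0.014, "ax": 0, "ay": 0, "az": 0, "hand": -1},
    {"dx": 0, "dy": 0, "dz": 0.014, "ax": 0, "ay": 0, "az": 0, "hand": -1},
    {"dx": 0, "dy": 0, "dz": 0.014, "ax": 0, "ay": 0, "az": 0, "hand": -1}
  ]
}}

```text
clock: 6.0
tool_pos: [0.5309, -0.0888, 0.0393]
orientation: [0.661, 0.75, 0.0, 0.0]
wrist_force: [0.3, -0.4, -1.8]
width: 0.453
gripper_force: 40.6
```

Request:
{"op": "step_arm", "data": {
  "series": [
    {"dx": 0, "dy": 0, "dz": 0, "ax": 0, "ay": 0, "az": 0, "hand": 0.1},
    {"dx": 0, "dy": 0, "dz": 0, "ax": 0, "ay": 0, "az": 0, "hand": 0.3},
    {"dx": 0, "dy": 0, "dz": 0, "ax": 0, "ay": 0, "az": 0, "hand": 0.6},
    {"dx": 0, "dy": 0, "dz": 0, "ax": 0, "ay": 0, "az": 0, "hand": 0.8},
    {"dx": 0, "dy": 0, "dz": 0, "ax": 0, "ay": 0, "az": 0, "hand": 0.8}
  ]
}}

```text
clock: 6.5
tool_pos: [0.5308, -0.0888, 0.0391]
orientation: [0.661, 0.75, 0.0, 0.0]
wrist_force: [0.4, -0.3, 0.6]
width: 0.899
gripper_force: 0.0
```

Request:
{"op": "step_arm", "data": {
  "series": [
    {"dx": 0, "dy": 0, "dz": -0.1, "ax": 0, "ay": 0, "az": 0, "hand": 0.8},
    {"dx": 0, "dy": 0, "dz": -0.2, "ax": 0, "ay": 0, "az": 0, "hand": 0.8},
    {"dx": 0, "dy": 0, "dz": -0.4, "ax": 0, "ay": 0, "az": 0, "hand": 1},
    {"dx": 0, "dy": 0, "dz": -0.55, "ax": 0, "ay": 0, "az": 0, "hand": 1},
    {"dx": 0, "dy": 0, "dz": -0.7, "ax": 0, "ay": 0, "az": 0, "hand": 1}
  ]
}}

```text
clock: 7.0
tool_pos: [0.5306, -0.0888, 0.2159]
orientation: [0.661, 0.75, 0.0, 0.0]
wrist_force: [0.9, -0.0, 0.1]
width: 1.001
gripper_force: 0.0
```

```bash
python3 -c "
from h import *
st();go(.62,.201,.225)"
```

```text
t 7.0 p [ 0.5306 -0.0888  0.2159] q [6.613e-01 7.501e-01 1.000e-04 2.000e-04] w 1.001 F [ 0.9 -0.   0.1] j [-0.18  0.41  0.37  1.83 -0.18  0.93  0.4 ]
t 7.0 d [ 1.1053  0.5003 -0.0364] a [0.    0.    0.007] w 1.0 j [-0.18  0.41  0.37  1.83 -0.18  0.93  0.4 ]
```

Now the mill. I travel there in two calls.

Request:
{"op": "step_arm", "data": {
  "series": [
    {"dx": 0.15, "dy": 0.07, "dz": -0.02, "ax": 0, "ay": 0, "az": 0, "hand": 1},
    {"dx": 0.3, "dy": 0.14, "dz": -0.04, "ax": 0, "ay": 0, "az": 0, "hand": 1},
    {"dx": 0.45, "dy": 0.2, "dz": -0.04, "ax": 0, "ay": 0, "az": 0, "hand": 1},
    {"dx": 0.6, "dy": 0.27, "dz": -0.04, "ax": 0, "ay": 0, "az": 0, "hand": 1},
    {"dx": 0.75, "dy": 0.34, "dz": -0.04, "ax": 0, "ay": 0, "az": 0, "hand": 1}
  ]
}}

```text
clock: 7.5
tool_pos: [0.5917, 0.1096, 0.2242]
orientation: [0.661, 0.75, 0.0, 0.0]
wrist_force: [1.6, -0.0, -0.5]
width: 1.0
gripper_force: 0.0
```

Request:
{"op": "step_arm", "data": {
  "series": [
    {"dx": 0.15, "dy": 0.07, "dz": 0, "ax": 0, "ay": 0, "az": 0, "hand": 1},
    {"dx": 0.3, "dy": 0.14, "dz": 0, "ax": 0, "ay": 0, "az": 0, "hand": 1},
    {"dx": 0.355, "dy": 0.16, "dz": 0, "ax": 0, "ay": 0, "az": 0, "hand": 1},
    {"dx": 0.355, "dy": 0.16, "dz": 0, "ax": 0, "ay": 0, "az": 0, "hand": 1},
    {"dx": 0.355, "dy": 0.16, "dz": 0, "ax": 0, "ay": 0, "az": 0, "hand": 1}
  ]
}}

```text
clock: 8.0
tool_pos: [0.6199, 0.1997, 0.2238]
orientation: [0.661, 0.75, -0.001, 0.0]
wrist_force: [0.5, -0.5, 0.6]
width: 1.0
gripper_force: 0.0
```

```bash
python3 -c "
from h import *
st();go(.62,.201,.083)"
```

```text
t 8.0 p [0.6199 0.1997 0.2238] q [ 6.615e-01  7.499e-01 -7.000e-04  2.000e-04] w 1.0 F [ 0.5 -0.5  0.6] j [-0.58  0.57  0.34  1.52 -0.2   1.09 -0.08]
t 8.0 d [0.0059 0.0016 0.5633] a [-0.001  0.001  0.006] w 1.0 j [-0.58  0.57  0.34  1.52 -0.2   1.09 -0.08]
```

Request:
{"op": "step_arm", "data": {
  "series": [
    {"dx": 0.005, "dy": 0, "dz": 0.12, "ax": 0, "ay": 0, "az": 0, "hand": 1},
    {"dx": 0.005, "dy": 0, "dz": 0.26, "ax": 0, "ay": 0, "az": 0, "hand": 1},
    {"dx": 0.005, "dy": 0, "dz": 0.4, "ax": 0, "ay": 0, "az": 0, "hand": 1},
    {"dx": 0.005, "dy": 0, "dz": 0.5, "ax": 0, "ay": 0, "az": 0, "hand": 1},
    {"dx": 0.005, "dy": 0, "dz": 0.56, "ax": 0, "ay": 0, "az": 0, "hand": 1}
  ]
}}

```text
clock: 8.5
tool_pos: [0.6191, 0.1995, 0.0824]
orientation: [0.662, 0.749, -0.001, -0.0]
wrist_force: [0.4, -0.0, 0.6]
width: 0.998
gripper_force: 0.0
```

Request:
{"op": "step_arm", "data": {
  "series": [
    {"dx": 0, "dy": 0, "dz": 0, "ax": 0, "ay": 0, "az": 0, "hand": -1},
    {"dx": 0, "dy": 0, "dz": 0, "ax": 0, "ay": 0, "az": 0, "hand": -1},
    {"dx": 0, "dy": 0, "dz": 0, "ax": 0, "ay": 0, "az": 0, "hand": -1},
    {"dx": 0, "dy": 0, "dz": 0, "ax": 0, "ay": 0, "az": 0, "hand": -1},
    {"dx": 0, "dy": 0, "dz": 0, "ax": 0, "ay": 0, "az": 0, "hand": -1}
  ]
}}

```text
clock: 9.0
tool_pos: [0.6211, 0.2021, 0.086]
orientation: [0.661, 0.75, 0.001, 0.001]
wrist_force: [-0.2, -1.5, 7.5]
width: 0.557
gripper_force: 42.0
```

Request:
{"op": "step_arm", "data": {
  "series": [
    {"dx": 0, "dy": 0, "dz": 0, "ax": 0, "ay": 0, "az": 0, "hand": -1},
    {"dx": 0, "dy": 0, "dz": 0, "ax": 0, "ay": 0, "az": 0, "hand": -1},
    {"dx": 0, "dy": 0, "dz": 0, "ax": 0, "ay": 0, "az": 0, "hand": -1}
  ]
}}

```text
clock: 9.3
tool_pos: [0.6211, 0.2021, 0.086]
orientation: [0.661, 0.75, 0.001, 0.001]
wrist_force: [-1.2, -1.2, 6.8]
width: 0.555
gripper_force: 42.0
```

```bash
python3 -c "
from h import *
st();go(.5203,-.0056,.2)"
```

```text
t 9.3 p [0.6211 0.2021 0.086 ] q [0.6613 0.7501 0.0012 0.0009] w 0.555 F [-1.2 -1.2  6.8] j [-0.55  0.71  0.28  1.67 -0.26  0.8  -0.03]
t 9.3 d [-0.7736 -0.5028 -0.4578] a [ 0.003 -0.     0.007] w 0.55 j [-0.55  0.71  0.28  1.67 -0.26  0.8  -0.03]
```

Request:
{"op": "step_arm", "data": {
  "series": [
    {"dx": 0, "dy": 0, "dz": -0.06, "ax": 0, "ay": 0, "az": 0, "hand": -1},
    {"dx": 0, "dy": 0, "dz": -0.14, "ax": 0, "ay": 0, "az": 0, "hand": -1},
    {"dx": 0, "dy": 0, "dz": -0.24, "ax": 0, "ay": 0, "az": 0, "hand": -1},
    {"dx": 0, "dy": 0, "dz": -0.33, "ax": 0, "ay": 0, "az": 0, "hand": -1},
    {"dx": 0, "dy": 0, "dz": -0.38, "ax": 0, "ay": 0, "az": 0, "hand": -1}
  ]
}}

```text
clock: 9.8
tool_pos: [0.6207, 0.2025, 0.1822]
orientation: [0.661, 0.75, 0.001, 0.001]
wrist_force: [0.5, 0.2, -1.8]
width: 0.549
gripper_force: 41.7
```

Request:
{"op": "step_arm", "data": {
  "series": [
    {"dx": -0.08, "dy": -0.05, "dz": 0, "ax": 0, "ay": 0, "az": 0, "hand": -1},
    {"dx": -0.19, "dy": -0.12, "dz": 0, "ax": 0, "ay": 0, "az": 0, "hand": -1},
    {"dx": -0.3, "dy": -0.2, "dz": 0, "ax": 0, "ay": 0, "az": 0, "hand": -1},
    {"dx": -0.42, "dy": -0.27, "dz": 0, "ax": 0, "ay": 0, "az": 0, "hand": -1},
    {"dx": -0.54, "dy": -0.35, "dz": 0, "ax": 0, "ay": 0, "az": 0, "hand": -1}
  ]
}}

```text
clock: 10.3
tool_pos: [0.5495, 0.0564, 0.1795]
orientation: [0.661, 0.75, 0.0, 0.0]
wrist_force: [0.1, 0.0, -1.3]
width: 0.553
gripper_force: 41.7
```

Request:
{"op": "step_arm", "data": {
  "series": [
    {"dx": -0.1, "dy": -0.07, "dz": 0, "ax": 0, "ay": 0, "az": 0, "hand": -1},
    {"dx": -0.18, "dy": -0.12, "dz": 0, "ax": 0, "ay": 0, "az": 0, "hand": -1},
    {"dx": -0.23, "dy": -0.15, "dz": 0, "ax": 0, "ay": 0, "az": 0, "hand": -1},
    {"dx": -0.23, "dy": -0.15, "dz": 0, "ax": 0, "ay": 0, "az": 0, "hand": -1},
    {"dx": -0.23, "dy": -0.15, "dz": 0, "ax": 0, "ay": 0, "az": 0, "hand": -1}
  ]
}}

```text
clock: 10.8
tool_pos: [0.5207, -0.0035, 0.1793]
orientation: [0.661, 0.75, 0.0, -0.0]
wrist_force: [0.2, 0.5, -1.2]
width: 0.555
gripper_force: 41.7
```

```bash
python3 -c "
from h import *
st();go(.5203,-.0056,.0945)
c=shot('side');cv2.imwrite('pics/d.png',cv2.resize(c['frame'][80:320,180:480,::-1],(750,600)))"
```

```text
t 10.8 p [ 0.5207 -0.0035  0.1793] q [ 6.611e-01  7.503e-01  5.000e-04 -0.000e+00] w 0.555 F [ 0.2  0.5 -1.2] j [-0.32  0.43  0.34  1.92 -0.19  0.82  0.24]
t 10.8 d [-0.0082 -0.0028  0.339 ] a [ 0.001 -0.001  0.007] w 0.56 j [-0.32  0.43  0.34  1.92 -0.19  0.82  0.24]
```

View pics/d.png

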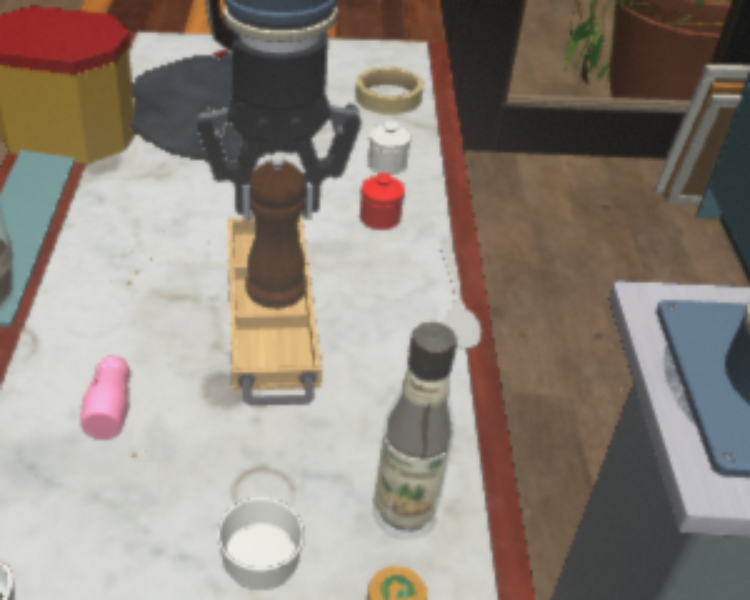

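The mill hangs upright at (278,235), and nothing near the handle pocket is in the way. I lower it.

Request:
{"op": "step_arm", "data": {
  "series": [
    {"dx": -0.008, "dy": 0, "dz": 0.06, "ax": 0, "ay": 0, "az": 0, "hand": -1},
    {"dx": -0.008, "dy": 0, "dz": 0.14, "ax": 0, "ay": 0, "az": 0, "hand": -1},
    {"dx": -0.008, "dy": 0, "dz": 0.22, "ax": 0, "ay": 0, "az": 0, "hand": -1},
    {"dx": -0.008, "dy": 0, "dz": 0.29, "ax": 0, "ay": 0, "az": 0, "hand": -1},
    {"dx": -0.008, "dy": 0, "dz": 0.32, "ax": 0, "ay": 0, "az": 0, "hand": -1}
  ]
}}

```text
clock: 11.35
tool_pos: [0.5202, -0.0049, 0.0974]
orientation: [0.66, 0.751, -0.001, -0.001]
wrist_force: [-0.5, -0.2, -1.3]
width: 0.55
gripper_force: 41.7
```

```bash
python3 -c "
from h import *
st();go(.5203,-.0056,.093)"
```

```text
t 11.35 p [ 0.5202 -0.0049  0.0974] q [ 6.604e-01  7.509e-01 -6.000e-04 -9.000e-04] w 0.55 F [-0.5 -0.2 -1.3] j [-0.27  0.54  0.28  2.01 -0.25  0.63  0.3 ]
t 11.3 d [-0.0029  0.0003  0.0177] a [-0.002 -0.001  0.009] w 0.55 j [-0.27  0.54  0.28  2.01 -0.25  0.63  0.3 ]
```

Request:
{"op": "step_arm", "data": {
  "series": [
    {"dx": 0, "dy": 0, "dz": 0.01, "ax": 0, "ay": 0, "az": 0, "hand": -1},
    {"dx": 0, "dy": 0, "dz": 0.018, "ax": 0, "ay": 0, "az": 0, "hand": -1},
    {"dx": 0, "dy": 0, "dz": 0.018, "ax": 0, "ay": 0, "az": 0, "hand": -1},
    {"dx": 0, "dy": 0, "dz": 0.018, "ax": 0, "ay": 0, "az": 0, "hand": -1}
  ]
}}

```text
clock: 11.75
tool_pos: [0.5208, -0.0063, 0.0952]
orientation: [0.661, 0.75, 0.0, 0.0]
wrist_force: [0.3, -0.2, -1.2]
width: 0.555
gripper_force: 41.7
```

Request:
{"op": "step_arm", "data": {
  "series": [
    {"dx": 0, "dy": 0, "dz": 0, "ax": 0, "ay": 0, "az": 0, "hand": 0.2},
    {"dx": 0, "dy": 0, "dz": 0, "ax": 0, "ay": 0, "az": 0, "hand": 0.4},
    {"dx": 0, "dy": 0, "dz": 0, "ax": 0, "ay": 0, "az": 0, "hand": 0.7},
    {"dx": 0, "dy": 0, "dz": 0, "ax": 0, "ay": 0, "az": 0, "hand": 0.9},
    {"dx": 0, "dy": 0, "dz": 0, "ax": 0, "ay": 0, "az": 0, "hand": 0.9}
  ]
}}

```text
clock: 12.25
tool_pos: [0.5204, -0.0064, 0.0946]
orientation: [0.661, 0.75, 0.0, 0.0]
wrist_force: [-0.9, 0.4, 0.0]
width: 0.947
gripper_force: 0.0
```

Request:
{"op": "step_arm", "data": {
  "series": [
    {"dx": 0, "dy": 0, "dz": -0.08, "ax": 0, "ay": 0, "az": 0, "hand": 1},
    {"dx": 0, "dy": 0, "dz": -0.18, "ax": 0, "ay": 0, "az": 0, "hand": 1},
    {"dx": 0, "dy": 0, "dz": -0.3, "ax": 0, "ay": 0, "az": 0, "hand": 1},
    {"dx": 0, "dy": 0, "dz": -0.42, "ax": 0, "ay": 0, "az": 0, "hand": 1},
    {"dx": 0, "dy": 0, "dz": -0.5, "ax": 0, "ay": 0, "az": 0, "hand": 1}
  ]
}}

```text
clock: 12.75
tool_pos: [0.5208, -0.0066, 0.2216]
orientation: [0.661, 0.75, 0.001, 0.001]
wrist_force: [0.3, 0.4, 1.5]
width: 1.001
gripper_force: 0.0
```

```bash
python3 -c "
from h import *
st();go(.396,-.375,.15,6.8);go(.396,-.375,.15,45)"
```

```text
t 12.75 p [ 0.5208 -0.0066  0.2216] q [6.613e-01 7.501e-01 7.000e-04 7.000e-04] w 1.001 F [0.3 0.4 1.5] j [-0.33  0.38  0.36  1.87 -0.16  0.93  0.23]
t 12.8 d [-1.3994 -0.6806  0.2852] a [0.002 0.    0.007] w 1.0 j [-0.33  0.38  0.36  1.87 -0.16  0.93  0.23]
t 12.8 d [-1.3994 -0.6806  0.2852] a [ 0.002  0.001 -0.63 ] w 1.0 j [-0.33  0.38  0.36  1.87 -0.16  0.93  0.23]
```

Request:
{"op": "step_arm", "data": {
  "series": [
    {"dx": -0.16, "dy": -0.08, "dz": 0, "ax": 0, "ay": 0, "az": 0, "hand": 1},
    {"dx": -0.32, "dy": -0.16, "dz": 0, "ax": 0, "ay": 0, "az": 0, "hand": 1},
    {"dx": -0.48, "dy": -0.24, "dz": 0, "ax": 0, "ay": 0, "az": 0, "hand": 1},
    {"dx": -0.64, "dy": -0.31, "dz": 0, "ax": 0, "ay": 0, "az": 0, "hand": 1},
    {"dx": -0.8, "dy": -0.39, "dz": 0, "ax": 0, "ay": 0, "az": 0, "hand": 1}
  ]
}}

```text
clock: 13.25
tool_pos: [0.4482, -0.2185, 0.2197]
orientation: [0.661, 0.75, 0.0, 0.0]
wrist_force: [0.1, -0.8, -0.6]
width: 1.001
gripper_force: 0.0
```

Request:
{"op": "step_arm", "data": {
  "series": [
    {"dx": -0.16, "dy": -0.08, "dz": 0.05, "ax": 0, "ay": 0, "az": 0, "hand": 1},
    {"dx": -0.32, "dy": -0.16, "dz": 0.1, "ax": 0, "ay": 0, "az": 0, "hand": 1},
    {"dx": -0.48, "dy": -0.24, "dz": 0.15, "ax": 0, "ay": 0, "az": 0, "hand": 1},
    {"dx": -0.6, "dy": -0.29, "dz": 0.2, "ax": 0, "ay": 0, "az": 0, "hand": 1},
    {"dx": -0.6, "dy": -0.29, "dz": 0.28, "ax": 0, "ay": 0, "az": 0, "hand": 1}
  ]
}}

```text
clock: 13.75
tool_pos: [0.3934, -0.3807, 0.1499]
orientation: [0.664, 0.748, -0.001, 0.002]
wrist_force: [-0.1, 0.1, 0.0]
width: 0.998
gripper_force: 0.0
```

```bash
python3 -c "
from h import *
c=shot('top');st();go(.396,-.375,.018)
s=shot('side');cv2.imwrite('pics/e.png',np.hstack([cv2.resize(c['frame'][130:310,240:480,::-1],(400,300)),cv2.resize(s['frame'][80:320,180:480,::-1],(400,320))[:300]]))"
```

```text
t 13.8 p [ 0.3933 -0.3766  0.1464] q [ 6.628e-01  7.488e-01 -7.000e-04 -1.300e-03] w 1.005 F [-0.5  1.9 -2.4] j [ 0.43  0.51  0.37  1.9  -0.25  0.78  1.06]
t 13.8 d [0.0046 0.0129 0.5135] a [-0.003 -0.001  0.003] w 1.0 j [ 0.43  0.51  0.37  1.9  -0.25  0.78  1.06]
```

View pics/e.png

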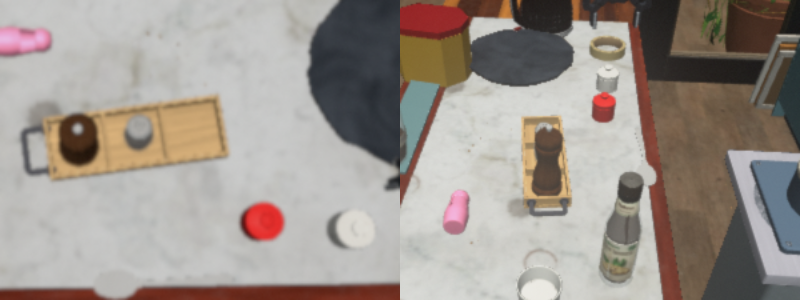

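The mill stands in the handle pocket (80,140) and the shaker in the middle one (138,130), both upright. The pot at (355,228) hasn't moved. I go down to the pot.

Request:
{"op": "step_arm", "data": {
  "series": [
    {"dx": 0, "dy": 0.006, "dz": 0.1, "ax": 0, "ay": 0, "az": 0, "hand": 1},
    {"dx": 0, "dy": 0.006, "dz": 0.22, "ax": 0, "ay": 0, "az": 0, "hand": 1},
    {"dx": 0, "dy": 0.006, "dz": 0.3, "ax": 0, "ay": 0, "az": 0, "hand": 1},
    {"dx": 0, "dy": 0.006, "dz": 0.3, "ax": 0, "ay": 0, "az": 0, "hand": 1},
    {"dx": 0, "dy": 0.006, "dz": 0.3, "ax": 0, "ay": 0, "az": 0, "hand": 1}
  ]
}}

```text
clock: 14.35
tool_pos: [0.3977, -0.3745, 0.0754]
orientation: [0.661, 0.75, 0.0, 0.0]
wrist_force: [-0.4, -0.3, 0.1]
width: 1.001
gripper_force: 0.0
```

```bash
python3 -c "
from h import *
st();go(.396,-.375,.019)"
```

```text
t 14.35 p [ 0.3977 -0.3745  0.0754] q [6.609e-01 7.505e-01 1.000e-04 0.000e+00] w 1.001 F [-0.4 -0.3  0.1] j [ 0.46  0.61  0.32  1.96 -0.31  0.62  1.11]
t 14.3 d [-0.0013 -0.0071  0.2256] a [ 0.    -0.     0.008] w 1.0 j [ 0.46  0.61  0.32  1.96 -0.31  0.62  1.11]
```

Request:
{"op": "step_arm", "data": {
  "series": [
    {"dx": 0, "dy": -0.006, "dz": 0.08, "ax": 0, "ay": 0, "az": 0, "hand": 1},
    {"dx": 0, "dy": -0.006, "dz": 0.16, "ax": 0, "ay": 0, "az": 0, "hand": 1},
    {"dx": 0, "dy": -0.006, "dz": 0.226, "ax": 0, "ay": 0, "az": 0, "hand": 1},
    {"dx": 0, "dy": -0.006, "dz": 0.226, "ax": 0, "ay": 0, "az": 0, "hand": 1},
    {"dx": 0, "dy": -0.006, "dz": 0.226, "ax": 0, "ay": 0, "az": 0, "hand": 1}
  ]
}}

```text
clock: 14.85
tool_pos: [0.3963, -0.3754, 0.0194]
orientation: [0.661, 0.75, 0.0, 0.001]
wrist_force: [-1.0, -0.4, 0.4]
width: 1.002
gripper_force: 0.0
```

Request:
{"op": "step_arm", "data": {
  "series": [
    {"dx": 0, "dy": 0, "dz": 0, "ax": 0, "ay": 0, "az": 0, "hand": -1},
    {"dx": 0, "dy": 0, "dz": 0, "ax": 0, "ay": 0, "az": 0, "hand": -1},
    {"dx": 0, "dy": 0, "dz": 0, "ax": 0, "ay": 0, "az": 0, "hand": -1},
    {"dx": 0, "dy": 0, "dz": 0, "ax": 0, "ay": 0, "az": 0, "hand": -1},
    {"dx": 0, "dy": 0, "dz": 0, "ax": 0, "ay": 0, "az": 0, "hand": -1}
  ]
}}

```text
clock: 15.35
tool_pos: [0.3963, -0.3754, 0.0193]
orientation: [0.661, 0.75, 0.0, 0.001]
wrist_force: [-0.6, 1.9, 10.8]
width: 0.585
gripper_force: 39.5
```

Request:
{"op": "step_arm", "data": {
  "series": [
    {"dx": 0, "dy": 0, "dz": 0, "ax": 0, "ay": 0, "az": 0, "hand": -1},
    {"dx": 0, "dy": 0, "dz": 0, "ax": 0, "ay": 0, "az": 0, "hand": -1},
    {"dx": 0, "dy": 0, "dz": 0, "ax": 0, "ay": 0, "az": 0, "hand": -1}
  ]
}}

```text
clock: 15.65
tool_pos: [0.3963, -0.3754, 0.0193]
orientation: [0.661, 0.75, 0.0, 0.001]
wrist_force: [0.4, 2.2, 10.3]
width: 0.581
gripper_force: 39.5
```

Request:
{"op": "step_arm", "data": {
  "series": [
    {"dx": 0, "dy": 0, "dz": -0.08, "ax": 0, "ay": 0, "az": 0, "hand": -1},
    {"dx": 0, "dy": 0, "dz": -0.16, "ax": 0, "ay": 0, "az": 0, "hand": -1},
    {"dx": 0, "dy": 0, "dz": -0.26, "ax": 0, "ay": 0, "az": 0, "hand": -1},
    {"dx": 0, "dy": 0, "dz": -0.36, "ax": 0, "ay": 0, "az": 0, "hand": -1},
    {"dx": 0, "dy": 0, "dz": -0.44, "ax": 0, "ay": 0, "az": 0, "hand": -1}
  ]
}}

```text
clock: 16.15
tool_pos: [0.3955, -0.3749, 0.1294]
orientation: [0.661, 0.75, -0.0, 0.0]
wrist_force: [1.3, -0.6, -3.8]
width: 0.573
gripper_force: 42.6
```

```bash
python3 -c "
from h import *
st();go(.5397,-.1684,.12)
s=shot('side');cv2.imwrite('pics/f.png',cv2.resize(s['frame'][60:210,220:420,::-1],(600,450)))"
```

```text
t 16.15 p [ 0.3955 -0.3749  0.1294] q [ 6.613e-01  7.502e-01 -0.000e+00  1.000e-04] w 0.573 F [ 1.3 -0.6 -3.8] j [ 0.43  0.53  0.36  1.92 -0.27  0.74  1.08]
t 16.1 d [0.7469 0.6759 0.0377] a [0.    0.    0.007] w 0.57 j [ 0.43  0.53  0.36  1.92 -0.27  0.74  1.08]
```

View pics/f.png

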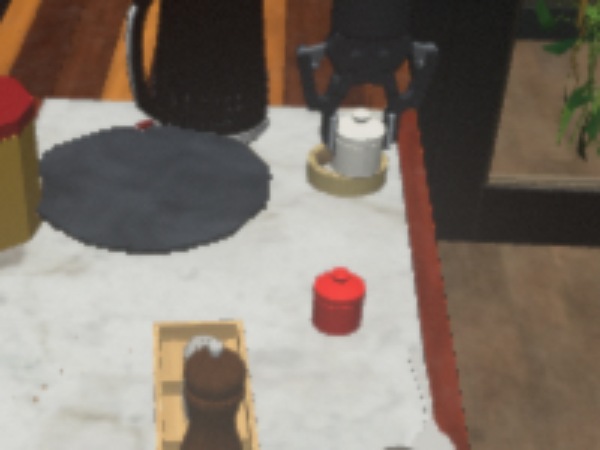

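The pot is held upright at (357,140) in the crop, clear of the table. I carry it to the far pocket.

Request:
{"op": "step_arm", "data": {
  "series": [
    {"dx": 0.07, "dy": 0.06, "dz": 0, "ax": 0, "ay": 0, "az": 0, "hand": -1},
    {"dx": 0.18, "dy": 0.16, "dz": 0, "ax": 0, "ay": 0, "az": 0, "hand": -1},
    {"dx": 0.29, "dy": 0.26, "dz": 0, "ax": 0, "ay": 0, "az": 0, "hand": -1},
    {"dx": 0.41, "dy": 0.37, "dz": 0, "ax": 0, "ay": 0, "az": 0, "hand": -1},
    {"dx": 0.52, "dy": 0.47, "dz": 0, "ax": 0, "ay": 0, "az": 0, "hand": -1}
  ]
}}

```text
clock: 16.7
tool_pos: [0.4964, -0.2293, 0.1274]
orientation: [0.661, 0.75, -0.0, -0.0]
wrist_force: [0.8, -0.2, -3.6]
width: 0.577
gripper_force: 42.6
```

Request:
{"op": "step_arm", "data": {
  "series": [
    {"dx": 0.1, "dy": 0.09, "dz": 0, "ax": 0, "ay": 0, "az": 0, "hand": -1},
    {"dx": 0.18, "dy": 0.17, "dz": 0, "ax": 0, "ay": 0, "az": 0, "hand": -1},
    {"dx": 0.225, "dy": 0.205, "dz": 0, "ax": 0, "ay": 0, "az": 0, "hand": -1},
    {"dx": 0.225, "dy": 0.205, "dz": 0, "ax": 0, "ay": 0, "az": 0, "hand": -1},
    {"dx": 0.225, "dy": 0.205, "dz": 0, "ax": 0, "ay": 0, "az": 0, "hand": -1}
  ]
}}

```text
clock: 17.2
tool_pos: [0.5387, -0.17, 0.1277]
orientation: [0.661, 0.75, -0.001, -0.0]
wrist_force: [-0.1, -0.2, -3.8]
width: 0.577
gripper_force: 42.7
```

```bash
python3 -c "
from h import *
st();go(.5397,-.1684,.033)"
```

```text
t 17.2 p [ 0.5387 -0.17    0.1277] q [ 6.615e-01  7.500e-01 -6.000e-04 -2.000e-04] w 0.577 F [-0.1 -0.2 -3.8] j [-0.03  0.56  0.39  1.87 -0.29  0.77  0.64]
t 17.2 d [0.0059 0.0053 0.3788] a [-0.001  0.001  0.006] w 0.58 j [-0.03  0.56  0.39  1.87 -0.29  0.77  0.64]
```

Request:
{"op": "step_arm", "data": {
  "series": [
    {"dx": 0.005, "dy": 0.005, "dz": 0.07, "ax": 0, "ay": 0, "az": 0, "hand": -1},
    {"dx": 0.005, "dy": 0.005, "dz": 0.16, "ax": 0, "ay": 0, "az": 0, "hand": -1},
    {"dx": 0.005, "dy": 0.005, "dz": 0.25, "ax": 0, "ay": 0, "az": 0, "hand": -1},
    {"dx": 0.005, "dy": 0.005, "dz": 0.34, "ax": 0, "ay": 0, "az": 0, "hand": -1},
    {"dx": 0.005, "dy": 0.005, "dz": 0.37, "ax": 0, "ay": 0, "az": 0, "hand": -1}
  ]
}}

```text
clock: 17.7
tool_pos: [0.5386, -0.1692, 0.0338]
orientation: [0.662, 0.749, -0.001, -0.001]
wrist_force: [0.1, -0.1, -3.7]
width: 0.576
gripper_force: 42.8
```

Request:
{"op": "step_arm", "data": {
  "series": [
    {"dx": 0, "dy": 0, "dz": 0, "ax": 0, "ay": 0, "az": 0, "hand": -1},
    {"dx": 0, "dy": 0, "dz": 0, "ax": 0, "ay": 0, "az": 0, "hand": -1}
  ]
}}

```text
clock: 17.9
tool_pos: [0.5408, -0.1687, 0.0363]
orientation: [0.662, 0.75, -0.0, 0.0]
wrist_force: [0.1, 0.7, -3.8]
width: 0.575
gripper_force: 42.8
```

```bash
python3 -c "
from h import *
st();go(.5397,-.1684,.0265)"
```

```text
t 17.9 p [ 0.5408 -0.1687  0.0363] q [ 6.617e-01  7.498e-01 -0.000e+00  5.000e-04] w 0.575 F [ 0.1  0.7 -3.8] j [ 0.02  0.69  0.31  1.94 -0.37  0.57  0.7 ]
t 17.9 d [ 0.0019 -0.0043  0.0394] a [0.001 0.001 0.006] w 0.58 j [ 0.02  0.69  0.31  1.94 -0.37  0.57  0.7 ]
```

Request:
{"op": "step_arm", "data": {
  "series": [
    {"dx": 0, "dy": -0.004, "dz": 0.02, "ax": 0, "ay": 0, "az": 0, "hand": -1},
    {"dx": 0, "dy": -0.004, "dz": 0.037, "ax": 0, "ay": 0, "az": 0, "hand": -1},
    {"dx": 0, "dy": -0.004, "dz": 0.037, "ax": 0, "ay": 0, "az": 0, "hand": -1},
    {"dx": 0, "dy": -0.004, "dz": 0.037, "ax": 0, "ay": 0, "az": 0, "hand": -1}
  ]
}}

```text
clock: 18.3
tool_pos: [0.5398, -0.1677, 0.0264]
orientation: [0.661, 0.75, 0.0, -0.0]
wrist_force: [-0.4, -0.1, -4.2]
width: 0.581
gripper_force: 42.8
```

```bash
python3 -c "
from h import *
st();go(.5397,-.1684,.0265)"
```

```text
t 18.3 p [ 0.5398 -0.1677  0.0264] q [ 0.6611  0.7503  0.     -0.    ] w 0.581 F [-0.4 -0.1 -4.2] j [ 0.03  0.7   0.3   1.95 -0.37  0.55  0.71]
t 18.3 d [-0.0028 -0.0009 -0.0005] a [ 0.    -0.     0.007] w 0.58 j [ 0.03  0.7   0.3   1.95 -0.37  0.55  0.71]
```

Request:
{"op": "step_arm", "data": {
  "series": [
    {"dx": 0, "dy": 0, "dz": 0, "ax": 0, "ay": 0, "az": 0, "hand": 0.25},
    {"dx": 0, "dy": 0, "dz": 0, "ax": 0, "ay": 0, "az": 0, "hand": 0.4},
    {"dx": 0, "dy": 0, "dz": 0, "ax": 0, "ay": 0, "az": 0, "hand": 0.6},
    {"dx": 0, "dy": 0, "dz": 0, "ax": 0, "ay": 0, "az": 0, "hand": 0.8},
    {"dx": 0, "dy": 0, "dz": 0, "ax": 0, "ay": 0, "az": 0, "hand": 0.8}
  ]
}}

```text
clock: 18.8
tool_pos: [0.5399, -0.1678, 0.0264]
orientation: [0.661, 0.75, 0.0, 0.0]
wrist_force: [-0.6, 0.1, 1.1]
width: 0.901
gripper_force: 0.0
```

Request:
{"op": "step_arm", "data": {
  "series": [
    {"dx": 0, "dy": 0, "dz": -0.08, "ax": 0, "ay": 0, "az": 0, "hand": 0.8},
    {"dx": 0, "dy": 0, "dz": -0.2, "ax": 0, "ay": 0, "az": 0, "hand": 0.8},
    {"dx": 0, "dy": 0, "dz": -0.4, "ax": 0, "ay": 0, "az": 0, "hand": 0.8},
    {"dx": 0, "dy": 0, "dz": -0.6, "ax": 0, "ay": 0, "az": 0, "hand": 0.8},
    {"dx": 0, "dy": 0, "dz": -0.8, "ax": 0, "ay": 0, "az": 0, "hand": 0.8}
  ]
}}

```text
clock: 19.3
tool_pos: [0.5393, -0.1677, 0.2283]
orientation: [0.661, 0.75, -0.0, -0.0]
wrist_force: [1.6, 0.5, 0.3]
width: 0.899
gripper_force: 0.0
```

Request:
{"op": "step_arm", "data": {
  "series": [
    {"dx": -0.2, "dy": 0, "dz": 0, "ax": 0, "ay": 0, "az": 0, "hand": 0.8},
    {"dx": -0.4, "dy": 0, "dz": 0, "ax": 0, "ay": 0, "az": 0, "hand": 0.8},
    {"dx": -0.5, "dy": 0, "dz": 0, "ax": 0, "ay": 0, "az": 0, "hand": 0.8},
    {"dx": -0.5, "dy": 0, "dz": 0, "ax": 0, "ay": 0, "az": 0, "hand": 0.8},
    {"dx": -0.5, "dy": 0, "dz": 0, "ax": 0, "ay": 0, "az": 0, "hand": 0.8}
  ]
}}

```text
clock: 19.8
tool_pos: [0.5551, -0.2918, 0.2259]
orientation: [0.662, 0.75, 0.0, -0.0]
wrist_force: [0.5, 1.2, -0.0]
width: 0.902
gripper_force: 0.0
```

```bash
python3 -c "
from h import *
st();c=shot('top');s=shot('side')
cv2.imwrite('pics/g.png',np.hstack([cv2.resize(c['frame'][170:260,240:390,::-1],(400,240)),cv2.resize(s['frame'][140:260,240:440,::-1],(400,240))]))
A=[];p=np.vstack([cloud(c).reshape(-1,3),cloud(s).reshape(-1,3)]);p=p[~np.isnan(p).any(1)]-[.53,-.087,0]
a=np.radians(6.77);X=p[:,:2]@[-np.sin(a),np.cos(a)];Y=p[:,:2]@[-np.cos(a),-np.sin(a)];z=p[:,2]
for x,lo,hi in((.082,.035,.06),(.082,.115,.17),(0,.035,.065),(0,.08,.11),(-.082,.034,.056),(-.082,.06,.09)):
    m=(abs(X-x)<.04)&(abs(Y)<.04)&(z>lo)&(z<hi);print(x,lo,m.sum(),'x',X[m].min().round(3),X[m].max().round(3),'y',Y[m].min().round(3),Y[m].max().round(3),'z',z[m].max().round(3))
"
```

```text
t 19.8 p [ 0.5551 -0.2918  0.2259] q [ 6.617e-01  7.498e-01  0.000e+00 -4.000e-04] w 0.902 F [ 0.5  1.2 -0. ] j [ 0.14  0.54  0.45  1.59 -0.26  1.07  0.78]
0.082 0.035 295 x 0.052 0.109 y -0.025 0.029 z 0.06
0.082 0.115 768 x 0.054 0.107 y -0.022 0.028 z 0.158
0 0.035 108 x -0.026 0.016 y -0.022 0.022 z 0.065
0 0.08 227 x -0.02 0.013 y -0.019 0.016 z 0.097
-0.082 0.034 390 x -0.106 -0.056 y -0.024 0.026 z 0.056
-0.082 0.06 91 x -0.09 -0.068 y -0.011 0.012 z 0.072
```

View pics/g.png

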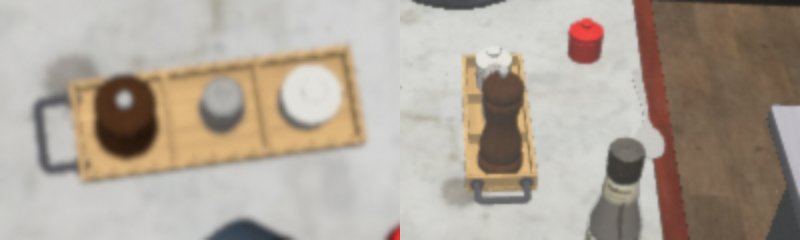

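All three stand upright in their pockets: mill at (125,110), shaker at (222,100), pot at (310,95). Each is within about 5 mm of its pocket centre, and the gripper is clear.

```bash
python3 -c "
from h import *
print(r.close_job())"
```

```text
the job is handed in; nothing more can be done
None
```

The caddy is loaded in the right order from the handle (pepper mill, salt shaker, lidded pot), each upright and within about 5 mm of its pocket centre. I handed the job in at about 20 s; it returned no verdict, and I did not re-measure the bottle, spice jar or ramekin at the end.

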